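# Set and lock the bench indexing dial

## Robot

A 6-joint arm with a two-finger parallel gripper is mounted at the origin on the work surface. World frame = base frame: x ahead of the robot, y to its left, z up, the work surface at z = 0. Lengths are in m, angles in degrees, forces in N, time in s.
With the tool pointing down it reaches from about 0.3 to 0.75 m from the base axis. Payload 8.5 kg.
Tool frame: the origin (TCP) lies midway between the tips of the shut fingers; the grasp point (between the pads) lies env.tcp_to_grasp behind it (env.tcp_to_grasp is the distance from the TCP to the grasp point, in m); z points along the fingers, y is the line along which they close (so a half turn about z gives the same grasp; the last joint's range is limited). The gripper opens to 85 mm and grips with 20 to 120 N. Pads are 22 mm wide; open, the fingers measure 114 mm over their backs; the gripper's body (76 mm by 85 mm) begins 54 mm behind the grasp point. The pads swing forward as they close: fully open they stand 13 mm farther back than shut.
Start: joints at [-77.825, 21.807, 74.336, -0, 83.858, -12.336], TCP at [0.228, -0.5, 0.231] pointing down, gripper open.
Joint ranges: [-178.18, 178.18], [-50.72, 133.34], [12.68, 142.11], [-81.47, 261.47], [9.98, 163.14], [-165.26, 165.26]. Speed limits (degrees/s): [136.94, 136.94, 180, 180, 180, 180].

## Interface

Orientations are given as a 3x3 rotation matrix whose columns are the frame's x, y, z axes.
In Python, from rig import observe, optics, job, env gives the robot as it stands. The module is installed in compiled form; this text tells all that it offers.
- The arm moves only by the shell command python3 -m jog 'ROWS' [FORCE]. ROWS is JSON, a list of rows, each a list of 7 numbers: the turn, a rotation vector about the tool's x, y, z in rad, then the shift along the tool's x, y, z in m, then the opening in per cent of the stroke, from 0 (shut) to 100 (fully open). A call has 1 to 10 rows; each row shifts and turns the commanded pose from where the row before left it, along the tool's axes as they then stand; what a row does not reach is not made up. A row lasts 1/8 s, in which the tool goes at most 62.5 mm and 10.7 degrees, less where a joint would pass 70% of its speed; a pose out of reach is approached as far as the arm can. A call is refused whole if a number of a shift passes 0.0625 or a number of a turn 0.188, either way. A call with a gripper value outside its range is refused whole. The fingers move at their own pace and stop on an object; FORCE is the grip in N (left out, the last holds). Time passes only in rows, so rows that do not move let the fingers close. It gives the time, the measured TCP pose, the force, the opening and the grip force at its end, in the units of the state.
- observe(): the state, without advancing time (a new reading comes with each control period).
- optics.get_image(name): name is "side" or "top" or "wrist"; returns a dict with "pixels" (400x640x3 uint8, red, green, blue), "mtx" (3x3 intrinsics, pixels), "rvec" (rotation vector, rad) and "tvec" (3), from world to camera coordinates, as OpenCV has them. Camera axes: x right, y down, z forward; pixel columns grow to the right and rows downward; lengths in m; the calibration is good to about 2 mm. The wrist camera is an equidistant fisheye: a pixel r from the principal point sees the ray r / f radians off the axis. A picture is of the moment at which its call begins. There is no depth.
- job.close_job(): hands the job in; it is judged then, once.
The state is a dict: "time_s": time; "q": joint angles; "qvel": joint speeds; "joint_efforts": joint torques, N m; "position": TCP position; "tool_rot": TCP orientation; "ft_force": force on the tool from outside, world axes, zero at the start; "wrist_torque": the same for the moment, N m; "grip_width": finger opening in m; "gripper_force": force on a finger pad.
Only numpy, scipy, OpenCV 4.12 (cv2) and the standard library are available. Lean on these libraries where they do the work, as an engineer would, in place of code of your own. Each camera call takes 0.05 s, during which the arm holds its last target. There are 200 camera calls.

## Task

Set the indexing dial on the store counter: gently push its upright finger post round with the closed fingertips until the index line on the dial lines up with the one long line on the scale collar around it, then push the clamp lever fully home, swinging it towards the dial, to lock the setting. Only push: do not pinch or grip the post or the lever, and do not lift the dial, which sits loosely on its spindle. Leave the collar and the bolt, the tin and the tape roll where they are, and finish clear of everything.

Things in the scene. Friction and masses are not known exactly. Their poses are not given: they have to be found in the camera images.
- base: Green cast base plate of the indexing dial, fixed on the counter, 240 mm (its x) by 360 mm (its y), 28 mm high. Its origin is on the underside, directly below the dial's axis; z is up. The plate reaches from -125 to +235 mm along its own y, and +-120 mm along its x; the clamp lever is on its +y end.
- plate: The dial: a steel disc 150 mm across, 8 mm thick, on a vertical spindle. Origin on its axis at the underside, 42 mm above the counter; top face at 50 mm. One black index line 4 mm wide runs to the rim along its own -x; the finger post stands at the other side, 55 mm along its +x. A hub 36 mm across rises 6 mm in the middle. It rests by its weight (about 4 N) and lifts off: 3 mm up is a failure.
- dial (a joint): Turn of the dial, rad, counter-clockwise from above positive; at 0 the index line points along the base's -x and the post along its +x. Stops at -2.8 and 2.0. Friction 0.12 N m (about 2 N at the post); it stays where it is left. It starts 0.7 to 2.9 rad clockwise of the long line: turn it counter-clockwise; no stop is in the way.
- index_mark (a point): Outer end of the index line on the dial's rim, 75 mm from the axis, on the top face 50 mm above the counter.
- post_top (a point): Centre of the top of the finger post: a dark steel pin 14 mm across standing 42 mm above the dial's top face (its top is 92 mm above the counter), 55 mm from the dial's axis.
- target_mark (a point): Inner end of the collar's long line, 75 mm from the dial's axis, 42 mm above the counter; index_mark is straight above it when lined up. The collar is an aluminium disc 210 mm across under the dial, top at 42 mm, with 35 short black radial lines (8 by 1.5 mm) and one long (27 by 4 mm). It is held very stiffly and must not turn.
- clamp (a joint): Swing of the clamp lever in rad, counter-clockwise from above positive: 0 is fully open (the arm points 120 degrees counter-clockwise from the base's +x, away from the dial), 1.15 is the stop, fully home (the arm lies nearly along the base's -x). It counts as home beyond 0.95. Friction 0.15 N m (about 2 N at the knob); it stays where it is left.
- clamp_pivot (a point): Pivot axis of the clamp lever, on the top of its boss, 50 mm above the counter.
- knob: The lever's black upright knob, 16 mm across, from 42 to 88 mm above the counter, 70 mm from the pivot; origin in the middle of its underside. It revolves on its pin. The flat steel arm between them is 12 mm wide, its top 50 mm above the counter.
- bolt: Loose large hex bolt, standing on its head (about 42 mm across), shank 24 mm, 80 mm high. Origin under its middle. To be left alone.
- tin: Loose tin, 66 mm across, 70 mm high. Origin under its middle. To be left alone.
- tape: Loose roll of tape lying flat, 90 mm across, 24 mm high. Origin under its middle. To be left alone.

How it is judged:
By the outcome, as a careful person would: the job done as asked, in the order asked, and still so for the second after the job is handed in, with the robot touching nothing.
It also fails if it takes over 59 s, if anything falls off the work surface, if the arm or the gripper's body presses on something with over 40 N, if the wrist force passes 120 N, or if a joint passes its speed limit or range.

## Working session

There is one attempt and no reset: what is moved stays moved. The work goes in short steps, Python scripts to look and compute and a shell command to move; the robot and the scene stay as the last step left them, time stands still between calls to the robot, and variables do not carry over. Pictures are saved under pics/ and viewed, at most 10 in all, crops included, and the job is handed in when it is done.

```bash
mkdir -p pics
python3 - <<'E'
from rig import observe, optics, env
import cv2,numpy as np
s=observe();print(s['time_s'],s['position'],np.round(s['tool_rot'],3),env.tcp_to_grasp)
for n in ['top','side']:
    d=optics.get_image(n);cv2.imwrite(f'pics/{n}0.png',d['pixels'][:,:,::-1]);print(n,d['mtx'].tolist(),d['rvec'],d['tvec'])
E
```

```text
0.0 [ 0.22808749 -0.50015089  0.2306958 ] [[ 0.91   0.415 -0.   ]
 [ 0.415 -0.91   0.001]
 [ 0.    -0.001 -1.   ]] 0.0187
top [[400.1595386858558, 0.0, 318.62128669902336], [0.0, 400.1595386858558, 198.3578425581616], [0.0, 0.0, 1.0]] [ 2.15825167 -2.20467348  0.1267058 ] [-0.00800115  0.61980435  0.85237656]
side [[362.3185230319409, 0.0, 324.0004594617034], [0.0, 362.3185230319409, 192.32365189067997], [0.0, 0.0, 1.0]] [ 0.44079161 -2.71288392  1.20922179] [0.57022137 0.19602493 0.70123442]
```

View pics/top0.png

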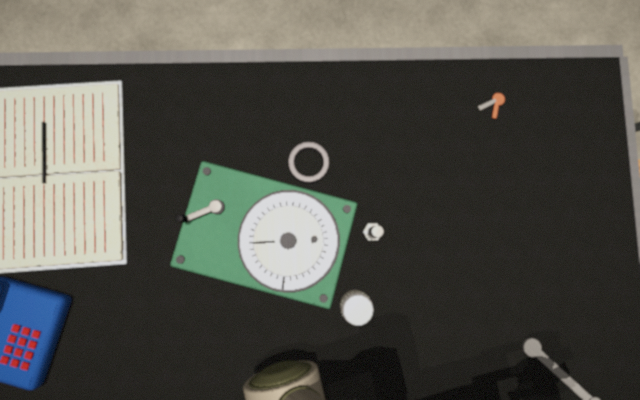

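View pics/side0.png

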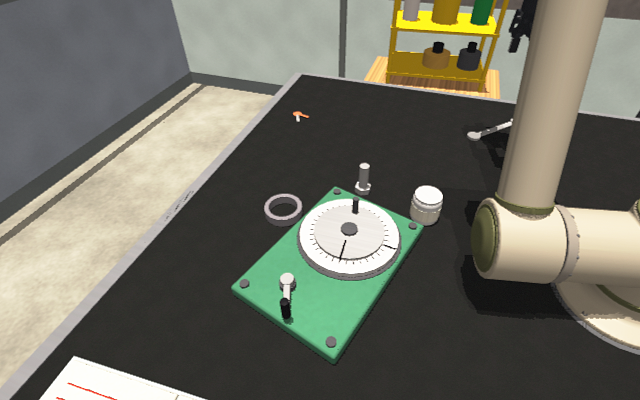

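The top view shows the dial hub at (288,241), the index line running left to about (250,242), the post at (314,239) and the long line at the bottom, about (283,284). The lever pivot is at (216,207) and its knob at (184,218). The bolt is at (373,232), the tin at (357,308) and the tape at (308,162). The side view agrees with this.

```bash
cat > h.py <<'E'
import numpy as np,cv2
def ray(d,px):
    R=cv2.Rodrigues(np.array(d['rvec'],float))[0];t=np.array(d['tvec'],float).ravel();K=np.array(d['mtx'])
    v=np.linalg.solve(K,[px[0],px[1],1.]);return -R.T@t,R.T@v
def onz(d,px,z):
    c,v=ray(d,px);return c+v*(z-c[2])/v[2]
def proj(d,p):
    return cv2.projectPoints(np.array([p],float),np.array(d['rvec'],float),np.array(d['tvec'],float),np.array(d['mtx']),None)[0].ravel()
E
python3 - <<'E'
from rig import optics
from h import *
d=optics.get_image('top');im=d['pixels'];h=cv2.cvtColor(im,cv2.COLOR_RGB2HSV)
g=cv2.inRange(h,(50,80,50),(90,255,255))
cs=max(cv2.findContours(g,cv2.RETR_EXTERNAL,cv2.CHAIN_APPROX_NONE)[0],key=cv2.contourArea)
r=cv2.minAreaRect(cs);b=np.array([onz(d,p,.028)[:2] for p in cv2.boxPoints(r)]);print('base',b.round(4).tolist(),[np.linalg.norm(b[i]-b[i-1]).round(3) for i in range(4)])
gray=cv2.cvtColor(im,cv2.COLOR_RGB2GRAY)
w=np.zeros_like(gray);cv2.circle(w,(288,241),60,255,-1)
w=cv2.bitwise_and(w,cv2.inRange(im,(120,120,120),(255,255,255)))
c=max(cv2.findContours(w,cv2.RETR_EXTERNAL,cv2.CHAIN_APPROX_NONE)[0],key=cv2.contourArea);e=cv2.fitEllipse(c)
C=onz(d,e[0],.042);print('collar',e,C, e[1][0]/400*(.0))
dk=cv2.inRange(gray,0,120)
n,l,st,ce=cv2.connectedComponentsWithStats(dk)
for i in range(1,n):
    if 8<st[i,4]<600: print(ce[i].round(1),st[i],'z50',onz(d,ce[i],.05)[:2].round(4),'z42',onz(d,ce[i],.042)[:2].round(4),'z90',onz(d,ce[i],.09)[:2].round(4))
for nm,p,z in [('pivot',(216,207),.05),('bolt',(374,232),.04),('tin',(357,308),.07),('tape',(308,162),.024)]: print(nm,onz(d,p,z).round(4))
s=optics.get_image('side');cv2.imwrite('pics/a.png',np.hstack([cv2.resize(im[150:330,160:400],None,fx=3.2,fy=3.2,interpolation=2)])[:,:,::-1])
E
```

```text
base [[0.4798, 0.3048], [0.7134, 0.2438], [0.6091, -0.1094], [0.3789, -0.0392]] [np.float64(0.358), np.float64(0.241), np.float64(0.368), np.float64(0.241)]
collar ((288.12139892578125, 240.54983520507812), (98.86470794677734, 99.83174133300781), 34.84196853637695) [0.52857382 0.04664957 0.042     ] 0.0
[636.8 126.2] [634 121   6  11  54] z50 [ 0.7646 -0.7329] z42 [ 0.7668 -0.7397] z90 [ 0.7539 -0.6988]
[ 43.8 151. ] [ 42 122   5  61 221] z50 [0.7319 0.5681] z42 [0.7337 0.5735] z90 [0.7227 0.5415]
[206.9 171. ] [203 167   9   9  63] z50 [0.6818 0.219 ] z42 [0.6832 0.2211] z90 [0.6749 0.2087]
[346.2 209. ] [343 206   7   8  43] z50 [ 0.5933 -0.0796] z42 [ 0.5938 -0.0803] z90 [ 0.5905 -0.076 ]
[333.5 217.9] [331 214   5   8  11] z50 [ 0.5748 -0.0519] z42 [ 0.5751 -0.0523] z90 [ 0.5729 -0.0496]
[370.1 232.7] [368 228   6   9  25] z50 [ 0.5414 -0.1294] z42 [ 0.5414 -0.1306] z90 [ 0.5411 -0.1235]
[288.  240.4] [281 234  15  14 152] z50 [0.529  0.0465] z42 [0.529 0.047] z90 [0.5293 0.0442]
[313.7 238.8] [312 237   4   5  15] z50 [ 0.5311 -0.0083] z42 [ 0.5311 -0.0083] z90 [ 0.5313 -0.008 ]
[180.3 259.1] [176 255  10   9  69] z50 [0.4947 0.2739] z42 [0.4943 0.2765] z90 [0.4966 0.261 ]
[334.8 260.2] [333 256   4   9  12] z50 [ 0.485  -0.0523] z42 [ 0.4845 -0.0527] z90 [ 0.4873 -0.05  ]
[305.9 285.6] [282 269  49  24  80] z50 [0.4334 0.0102] z42 [0.4325 0.0104] z90 [0.4381 0.0096]
[267.4 286.6] [254 278  26  14  39] z50 [0.4333 0.0913] z42 [0.4323 0.0921] z90 [0.438  0.0869]
[323.1 297.5] [319 294   9   8  55] z50 [ 0.4078 -0.0255] z42 [ 0.4066 -0.0257] z90 [ 0.4138 -0.0244]
pivot [0.6035 0.1992 0.05  ]
bolt [ 0.5428 -0.1394  0.04  ]
tin [ 0.3879 -0.0941  0.07  ]
tape [7.023e-01 6.000e-04 2.400e-02]
```

View pics/a.png

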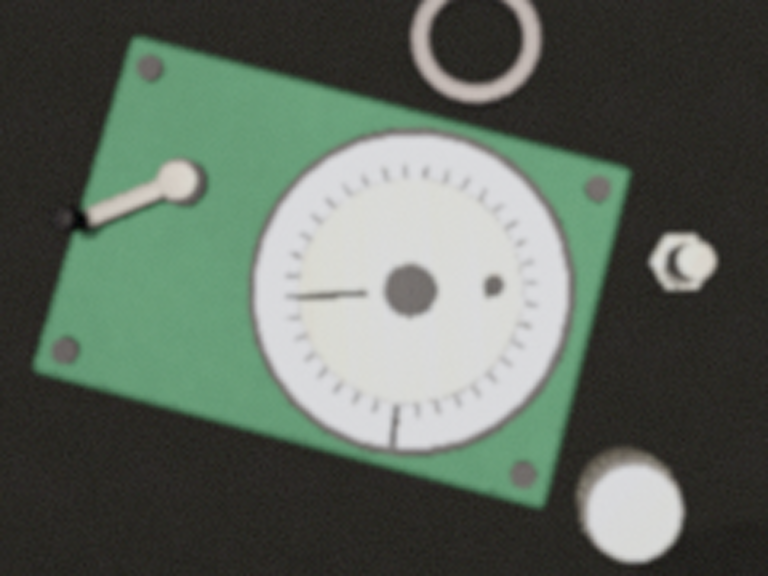

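The dial centre is about (0.529, 0.047). The post is 55 mm from it at -88°, which matches the given radius. The long line lies at about 173°, so the dial needs about +80°. First I'll go above a spot behind the post with the fingers shut.

```bash
python3 -m jog '[[0,0,0,0.0447,-0.0335,0,0],[0,0,0,0.0447,-0.0335,0,0],[0,0,0,0.0447,-0.0335,0,0],[0,0,0,0.0447,-0.0335,0,0],[0,0,0,0.0447,-0.0335,0,0],[0,0,0,0.0447,-0.0335,0,0],[0,0,0,0.0447,-0.0335,0,0],[0,0,0,0.0447,-0.0335,0,0],[0,0,0,0.0447,-0.0335,0,0],[0,0,0,0.0447,-0.0335,0,0]]'
python3 -m jog '[[0,0,0.131,0,0,0,0],[0,0,0.131,0,0,0,0],[0,0,0.131,0,0,0,0],[0,0,0,0,0,0.02,0],[0,0,0,0,0,0,0]]'
python3 - <<'E'
from rig import observe, optics
from h import *
s=observe();print(s['time_s'],s['position'].round(4) if hasattr(s['position'],'round') else s['position'],np.round(s['tool_rot'],3).tolist(),s['q'],s['ft_force'])
d=optics.get_image('wrist');cv2.imwrite('pics/w1.png',d['pixels'][:,:,::-1]);print(d['mtx'],d['rvec'],d['tvec'])
E
```

```text
time_s: 1.45
position: [0.4965, -0.0084, 0.2313]
tool_rot: [[0.91, 0.415, 0.0], [0.415, -0.91, -0.0], [0.0, 0.0, -1.0]]
ft_force: [1.2, -0.1, 0.3]
grip_width: 0.0
gripper_force: 0.0
time_s: 2.08
position: [0.4953, -0.01, 0.2103]
tool_rot: [[0.999, 0.035, -0.003], [0.035, -0.999, 0.001], [-0.003, -0.001, -1.0]]
ft_force: [-0.6, 0.1, 0.3]
grip_width: -0.0004
gripper_force: 0.0
2.075 [ 0.4953 -0.01    0.2103] [[0.999, 0.035, -0.003], [0.035, -0.999, 0.001], [-0.003, -0.001, -1.0]] [-1.48771259e+01  1.74252151e+01  8.47595149e+01 -5.23649375e-04
  7.79817685e+01  7.31218834e+01] [-0.64723586  0.06550651  0.2897771 ]
[[309.70691629   0.         316.96209424]
 [  0.         309.70691629 201.51155448]
 [  0.           0.           1.        ]] [-2.11301106  2.04206023  0.2730942 ] [-0.02766655  0.44714573  0.48744521]
```

View pics/w1.png

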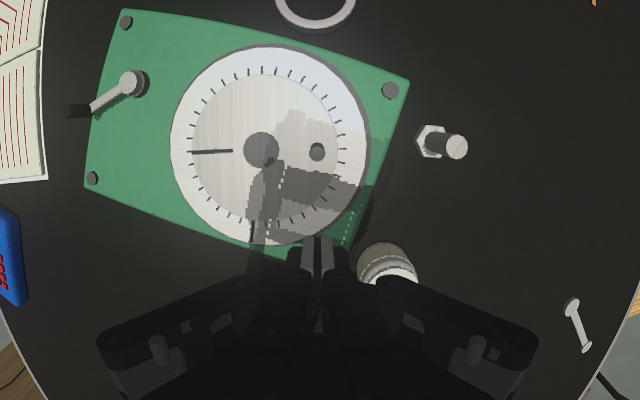

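The wrist view shows the hub at (261,149), the index line from (192,152) to (232,151), the post top at (317,152) and the long line at about (253,232). I'll turn these into points and descend behind the post.

```bash
cat >> h.py <<'E'
def wonz(d,px,z):
    K=np.array(d['mtx']);R=cv2.Rodrigues(np.array(d['rvec'],float))[0];t=np.array(d['tvec'],float).ravel()
    u=(px[0]-K[0,2])/K[0,0];v=(px[1]-K[1,2])/K[1,1];th=np.hypot(u,v)
    r=R.T@np.array([u/th*np.sin(th),v/th*np.sin(th),np.cos(th)]);c=-R.T@t
    return (c+r*(z-c[2])/r[2])[:2]
E
python3 - <<'E'
from rig import optics
from h import *
d=optics.get_image('wrist');im=d['pixels'];g=cv2.cvtColor(im,cv2.COLOR_RGB2GRAY)
def ang(v): return np.degrees(np.arctan2(v[1],v[0])).round(2)
w=np.array([wonz(d,p,z) for p,z in [((261,149),.056),((192,152),.05),((232,151),.05),((317,152),.092),((253,221),.042),((251,243),.042)]])
m=cv2.inRange(im[30:275,150:390],(110,110,110),(255,255,255));m=cv2.morphologyEx(m,cv2.MORPH_CLOSE,np.ones((9,9)))
C=w[0];print(w.round(4).tolist())
for p in w[1:]: print(ang(p-C),np.linalg.norm(p-C).round(4))
print('index dir',ang(w[1]-w[2]),'long dir',ang(w[5]-w[4]))
for nm,p,z in [('pivot',(133,82),.056),('knobtop',(72,110),.088)]: print(nm,wonz(d,p,z).round(4))
print(g[148:156,185:240:6]);print(g[216:250:3,244:262])
E
python3 -m jog '[[0,0,0,0,0,0.035,0],[0,0,0,0,0,0.035,0],[0,0,0,0,0,0.035,0],[0,0,0,0,0,0.035,0],[0,0,0,0,0,0.005,0],[0,0,0,0,0,0,0]]'
```

```text
[[0.5308, 0.0446], [0.5269, 0.1198], [0.5279, 0.0757], [0.5329, -0.0098], [0.4519, 0.0565], [0.426, 0.0597]]
92.92 0.0753
95.3 0.0312
-87.75 0.0544
171.42 0.0798
171.83 0.1059
index dir 91.24 long dir 173.08
pivot [0.6055 0.1897]
knobtop [0.581  0.2546]
[[216 212 187 195 201 202 210 206 201 206]
 [214 215 190 193 185 160 138 107 193 206]
 [214 191 160 155 122  78  80  82 179 206]
 [215 129 106  85  73  77  78  78 183 206]
 [216 110  70  74  76  77  74  74 182 206]
 [215 161  70  73  72  83 136 161 196 206]
 [214 165 121 106 118 168 209 207 203 206]
 [214 213 177 166 183 195 204 203 202 206]]
[[194 154 120 124 126 126 125 125 124 126 124 124 124 125 125 107  93  95]
 [217 206 179 140 123 126 125 126 126 127 126 123 124 125 101  91  93  96]
 [214 213 214 209 185 138 146  89  49  49  81 126 146 145 120 107 108 107]
 [211 212 212 214 210 137 119  73  47  47  95 147 143 143 120 107 109 109]
 [210 210 210 210 209 185 133  77  47  51  91 141 125 127 113 106 106 106]
 [211 211 212 212 214 209 132  66  46  68 107 141 105 104 106 106 107 106]
 [211 211 211 212 213 203 120  43  43  98 139 104 104 105 105 105 105 105]
 [210 210 210 212 215 156  86  42  50  97 141 105 107 107 108 108 107 107]
 [213 212 212 211 181 108  56  42  67 102 125 105 105 106 105 106 105 106]
 [107 103 105 126 115 103 112 107 118 138 107 107 108 109 109 109 109 109]
 [120 120 120 128 131  97  79  80  79  79  78  61  61  60  60  60  59  59]
 [ 54  53  53  59  62  66  70  72  74  75  63  64  64  64  64  62  64  63]]
time_s: 2.92
position: [0.4966, -0.0104, 0.0674]
tool_rot: [[0.999, 0.035, 0.001], [0.035, -0.999, -0.0], [0.001, 0.0, -1.0]]
ft_force: [0.3, -0.2, 0.3]
grip_width: -0.0001
gripper_force: 0.0
```

```bash
python3 -m jog '[[0,0,0,0.006,0,0.002,0],[0,0,0,0.006,0,0,0],[0,0,0,0,0,0,0]]'; python3 -m jog '[[0,0,0,0.003,0,0,0],[0,0,0,0,0,0,0]]';python3 -m jog '[[0,0,0,0.003,0,0,0],[0,0,0,0,0,0,0]]'
```

```text
time_s: 3.3
position: [0.5086, -0.0098, 0.0647]
tool_rot: [[0.999, 0.035, 0.001], [0.035, -0.999, -0.0], [0.001, 0.0, -1.0]]
ft_force: [0.9, 0.2, 0.3]
grip_width: 0.0001
gripper_force: 0.0
time_s: 3.55
position: [0.511, -0.0097, 0.0644]
tool_rot: [[0.999, 0.035, 0.0], [0.035, -0.999, -0.0], [0.0, 0.0, -1.0]]
ft_force: [-0.7, -0.8, 0.1]
grip_width: 0.0001
gripper_force: 0.0
time_s: 3.8
position: [0.5141, -0.0096, 0.0643]
tool_rot: [[0.999, 0.035, 0.0], [0.035, -0.999, -0.0], [0.0, 0.0, -1.0]]
ft_force: [0.3, -0.8, -0.2]
grip_width: -0.0006
gripper_force: 0.0
```

```bash
python3 -m jog '[[0,0,-0.0524,0.0029,0.0009,0,0],[0,0,-0.0524,0.0029,0.0009,0,0],[0,0,-0.0524,0.0029,0.0009,0,0],[0,0,-0.0524,0.0029,0.0009,0,0],[0,0,-0.0524,0.0029,0.0009,0,0],[0,0,-0.0524,0.0029,0.0009,0,0],[0,0,-0.0524,0.0029,0.0009,0,0],[0,0,-0.0524,0.0029,0.0009,0,0],[0,0,-0.0524,0.0029,0.0009,0,0],[0,0,0,0,0,0,0]]'
python3 - <<'E'
from rig import observe,optics
from h import *
s=observe();p=np.array(s['position']);R=np.array(s['tool_rot']);print((R.T@np.array([.5298-p[0],.0455-p[1],0])).round(4))
d=optics.get_image('wrist');cv2.imwrite('pics/w2.png',d['pixels'][:,:,::-1])
E
```

```text
time_s: 5.05
position: [0.5407, -0.011, 0.0642]
tool_rot: [[0.875, 0.485, -0.001], [0.485, -0.875, 0.0], [-0.001, -0.0, -1.0]]
ft_force: [-0.7, -0.3, 0.1]
grip_width: 0.0002
gripper_force: 0.7
[ 0.0179 -0.0547  0.    ]
```

View pics/w2.png

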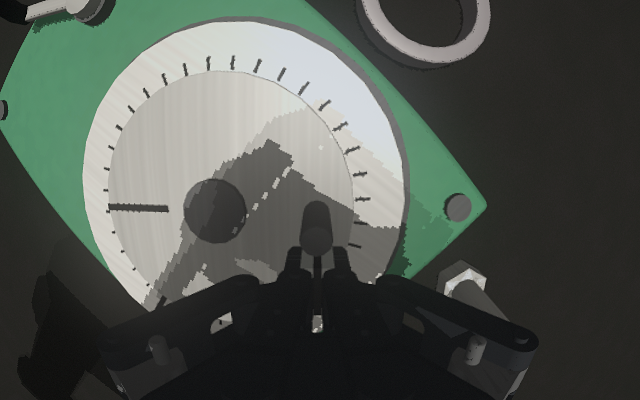

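Contact is good: the post, at (316,222), sits right in front of the shut fingers, and the TCP is keeping its arc about the dial centre. I'll continue.

```bash
python3 -m jog '[[0,0,-0.0524,0.0029,0.0009,0,0],[0,0,-0.0524,0.0029,0.0009,0,0],[0,0,-0.0524,0.0029,0.0009,0,0],[0,0,-0.0524,0.0029,0.0009,0,0],[0,0,-0.0524,0.0029,0.0009,0,0],[0,0,-0.0524,0.0029,0.0009,0,0],[0,0,-0.0524,0.0029,0.0009,0,0],[0,0,-0.0524,0.0029,0.0009,0,0],[0,0,-0.0524,0.0029,0.0009,0,0],[0,0,0,0,0,0,0]]'
python3 -m jog '[[0,0,-0.0524,0.0029,0.0009,0,0],[0,0,-0.0524,0.0029,0.0009,0,0],[0,0,-0.0524,0.0029,0.0009,0,0],[0,0,-0.0524,0.0029,0.0009,0,0],[0,0,0,0,0,0,0]]'
cat > look.py <<'E'
import sys
from rig import observe,optics
from h import *
s=observe();p=np.array(s['position']);R=np.array(s['tool_rot']);print((R.T@np.array([.5298-p[0],.0455-p[1],0])).round(4),s['q'])
a=optics.get_image('top')['pixels'][180:300,220:350];b=optics.get_image('side')['pixels'][180:290,280:420]
cv2.imwrite(sys.argv[1],np.vstack([cv2.resize(a,(560,300)) if 0 else cv2.resize(a,(390,360),interpolation=2),])[:,:,::-1])
c=np.zeros((420,800,3),np.uint8);c[:360,:390]=cv2.resize(a,(390,360),interpolation=2);c[:322,390:800]=cv2.resize(b,(410,322),interpolation=2)
cv2.imwrite(sys.argv[1],c[:,:,::-1])
E
python3 look.py pics/c1.png
```

```text
time_s: 6.35
position: [0.5656, -0.0002, 0.0642]
tool_rot: [[0.56, 0.829, -0.0], [0.829, -0.56, -0.0], [-0.0, -0.0, -1.0]]
ft_force: [-0.8, -1.1, -0.2]
grip_width: 0.0002
gripper_force: 0.6
time_s: 6.98
position: [0.5744, 0.0081, 0.0643]
tool_rot: [[0.375, 0.927, -0.0], [0.927, -0.375, -0.0], [-0.0, -0.0, -1.0]]
ft_force: [-1.0, -1.5, 1.1]
grip_width: 0.0
gripper_force: 0.6
[ 0.0179 -0.0554  0.    ] [-1.09889009e+01  3.38972384e+01  8.37780826e+01 -4.33516153e-03
  6.23307785e+01  1.10675077e+01]
```

View pics/c1.png

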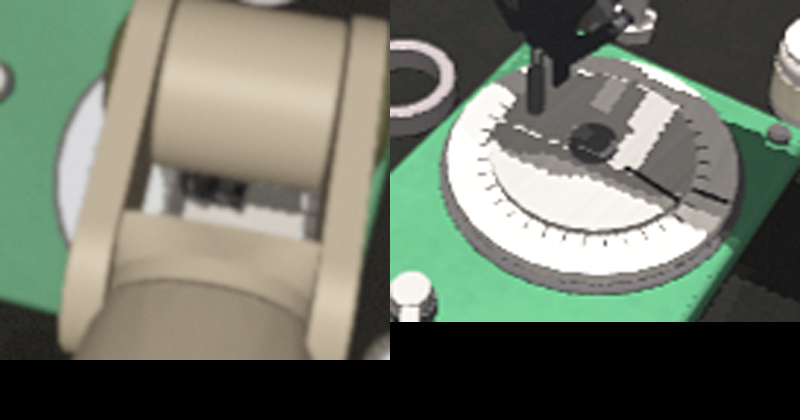

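The side view shows the index tip at crop (680,203), just short of the long line, which runs from (693,190) to (728,203). The dial still has to turn about 8-12°. I'll measure it from darkness profiles along two arcs.

```bash
cat > gap.py <<'E'
from rig import optics
from h import *
d=optics.get_image('side');g=cv2.cvtColor(d['pixels'],cv2.COLOR_RGB2GRAY).astype(np.float32)
def centre(): # centre from long line + index line directions not needed; try small offsets
    return np.array([.5298,.0455])
def trough(C,r,z,a0,a1,win):
    A=np.arange(a0,a1,.2);P=[proj(d,[C[0]+r*np.cos(t),C[1]+r*np.sin(t),z]) for t in np.radians(A)]
    P=np.array(P,np.float32);v=cv2.remap(g,P[:,0][None],P[:,1][None],1)[0]
    bg=cv2.blur(v[None],(win,1))[0] ; k=np.argmin(v-bg); s=slice(max(k-25,0),k+26);w=np.clip((bg-v)[s],0,None);w[w<w.max()*.4]=0
    return (A[s]*w).sum()/w.sum(),(bg-v)[k]
for C in [(.5298,.0455),(.5298,.0475),(.5318,.0455),(.5278,.0455)]:
    i=[trough(C,r,.05,130,200,120) for r in (.045,.055,.065,.07)];l=[trough(C,r,.042,150,195,120) for r in (.088,.092,.096)]
    print(C,'idx',[round(float(x[0]),1) for x in i],'long',[round(float(x[0]),1) for x in l],'depth',round(float(i[0][1])),round(float(l[1][1])))
E
python3 gap.py
```

```text
(0.5298, 0.0455) idx [155.1, 154.8, 155.3, 155.1] long [170.9, 171.0, 170.9] depth 57 95
(0.5298, 0.0475) idx [157.4, 156.9, 157.0, 156.6] long [172.3, 172.2, 172.1] depth 47 95
(0.5318, 0.0455) idx [155.7, 155.8, 155.6, 156.1] long [170.9, 171.3, 171.1] depth 57 79
(0.5278, 0.0455) idx [153.9, 154.4, 154.8, 154.6] long [171.0, 170.7, 170.8] depth 47 84
```

```bash
python3 -m jog '[[0,0,-0.0524,0.0029,0.0009,0,0],[0,0,-0.0524,0.0029,0.0009,0,0],[0,0,-0.0524,0.0029,0.0009,0,0],[0,0,-0.0524,0.0029,0.0009,0,0],[0,0,0,0,0,0,0],[0,0,0,0,0,0,0]]'; python3 gap.py
```

```text
time_s: 7.88
position: [0.5814, 0.0181, 0.0643]
tool_rot: [[0.174, 0.985, 0.0], [0.985, -0.174, 0.0], [0.0, 0.0, -1.0]]
ft_force: [-0.2, -0.6, -0.2]
grip_width: 0.0002
gripper_force: 0.5
(0.5298, 0.0455) idx [166.6, 167.3, 167.5, 167.3] long [171.0, 171.0, 170.9] depth 46 89
(0.5298, 0.0475) idx [169.1, 169.2, 169.3, 169.0] long [172.4, 172.2, 172.1] depth 45 89
(0.5318, 0.0455) idx [167.3, 167.6, 167.6, 167.7] long [171.0, 171.4, 171.1] depth 62 71
(0.5278, 0.0455) idx [166.1, 166.5, 167.0, 167.0] long [171.1, 170.8, 170.8] depth 53 79
```

```bash
python3 -m jog '[[0,0,-0.0262,0.00145,0.00045,0,0],[0,0,-0.0262,0.00145,0.00045,0,0],[0,0,0,0,0,0,0],[0,0,0,0,0,0,0]]'; python3 gap.py; python3 look.py pics/c2.png
```

```text
time_s: 8.43
position: [0.5828, 0.0209, 0.0643]
tool_rot: [[0.121, 0.993, 0.0], [0.993, -0.121, 0.0], [0.0, 0.0, -1.0]]
ft_force: [-0.8, -1.9, -0.4]
grip_width: 0.0002
gripper_force: 0.8
(0.5298, 0.0455) idx [169.7, 170.5, 170.4, 170.5] long [171.0, 171.0, 170.9] depth 48 90
(0.5298, 0.0475) idx [172.2, 172.5, 172.1, 172.1] long [172.4, 172.2, 172.1] depth 51 90
(0.5318, 0.0455) idx [170.3, 170.3, 170.4, 170.7] long [171.0, 171.4, 171.1] depth 56 72
(0.5278, 0.0455) idx [169.6, 170.2, 170.3, 170.4] long [171.1, 170.8, 170.9] depth 61 79
[ 0.018  -0.0556 -0.    ] [-9.57304019e+00  3.45820912e+01  8.22918559e+01  5.81800778e-03
  6.31163130e+01 -2.62124218e+00]
```

View pics/c2.png

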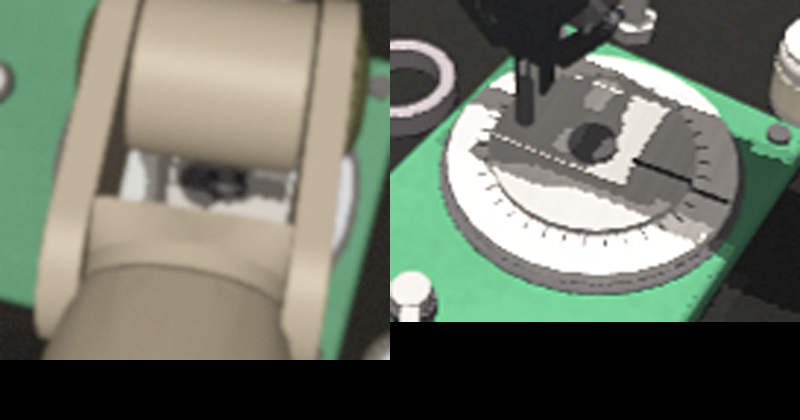

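The two lines now look collinear, with a gap of about 0.4°, within the measurement error. I'll back off, rise, and go above the lever's far side while turning the tool, then check the dial without the arm in the way.

```bash
python3 -m jog '[[0,0,0,-0.008,0,0,0],[0,0,0,-0.012,0,0,0],[0,0,0,-0.01,0,0,0],[0,0,0,0,0,-0.04,0],[0,0,0,0,0,-0.04,0],[0,0,0,0,0,-0.05,0]]'
python3 -m jog '[[0,0,0,0.047,0.001,0,0],[0,0,0,0.047,0.001,0,0],[0,0,0,0.047,0.001,0,0],[0,0,0,0.047,0.001,0,0],[0,0,0,0.047,0.001,0,0],[0,0,0,0.047,0.001,0,0],[0,0,0,0,0,0,0]]'
python3 -m jog '[[0,0,0.172,0,0,0,0],[0,0,0.172,0,0,0,0],[0,0,0.172,0,0,0,0],[0,0,0.172,0,0,0,0],[0,0,0.172,0,0,0,0],[0,0,0.172,0,0,0,0],[0,0,0.172,0,0,0,0],[0,0,0,0,0,0,0]]'
python3 gap.py
python3 - <<'E'
from rig import optics
from h import *
d=optics.get_image('wrist');t=optics.get_image('top')
c=np.zeros((400,800,3),np.uint8);c[:320,:512]=cv2.resize(d['pixels'],(512,320),interpolation=3);c[:286,512:]=cv2.resize(t['pixels'][190:300,230:341],(288,286),interpolation=2);cv2.imwrite('pics/c3.png',c[:,:,::-1])
np.savez('w.npz',**d)
E
```

```text
time_s: 9.32
position: [0.5787, -0.0096, 0.1951]
tool_rot: [[0.122, 0.993, -0.002], [0.993, -0.122, 0.0], [0.0, -0.002, -1.0]]
ft_force: [1.5, -0.3, -0.4]
grip_width: 0.0001
gripper_force: 0.0
time_s: 10.2
position: [0.619, 0.2726, 0.1936]
tool_rot: [[0.118, 0.993, -0.0], [0.993, -0.118, 0.0], [0.0, -0.001, -1.0]]
ft_force: [-0.5, -0.8, -0.6]
grip_width: -0.0001
gripper_force: 0.0
time_s: 11.2
position: [0.6194, 0.269, 0.1944]
tool_rot: [[0.97, 0.243, -0.0], [0.243, -0.97, -0.0], [-0.0, 0.0, -1.0]]
ft_force: [0.4, -0.2, -0.0]
grip_width: -0.0004
gripper_force: 0.0
(0.5298, 0.0455) idx [170.3, 170.5, 170.2, 170.5] long [171.2, 170.9, 170.9] depth 119 198
(0.5298, 0.0475) idx [172.8, 172.6, 172.1, 172.1] long [172.5, 172.0, 172.0] depth 117 192
(0.5318, 0.0455) idx [170.7, 170.4, 170.3, 170.7] long [171.1, 171.3, 171.1] depth 157 154
(0.5278, 0.0455) idx [169.5, 170.2, 170.2, 170.4] long [170.9, 170.8, 170.9] depth 151 146
```

View pics/c3.png

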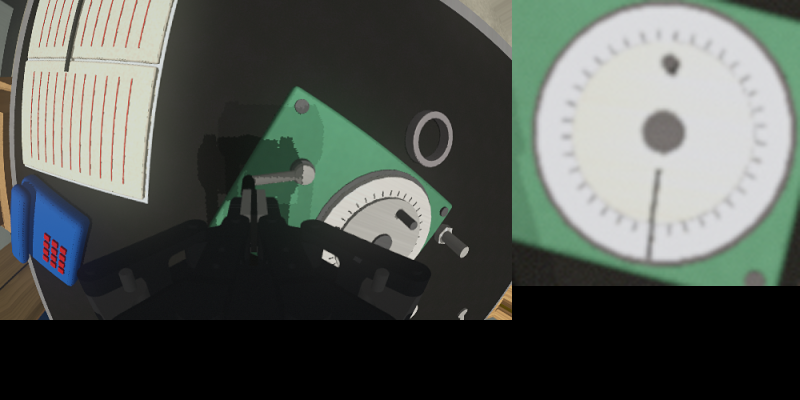

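The top crop shows the index line running straight into the long line. In the wrist view the boss is at about (379,215) full scale and the knob top at about (310,222). I'll compute their world positions.

Run:
```python
from rig import optics
from h import *
d=dict(np.load('w.npz'));P=wonz(d,(379,215),.056);K=wonz(d,(310,222),.088)
print('wrist',P,K,np.linalg.norm(K-P),np.degrees(np.arctan2(*(K-P)[::-1])))
# top view initial: pivot (216,207), knob black top/bottom via picture top0
t=optics.get_image('top');c=cv2.imread('pics/top0.png')
g=cv2.cvtColor(c,cv2.COLOR_BGR2GRAY)
m=cv2.inRange(c[195:220,205:228],(150,150,150),(255,255,255));M=cv2.moments(m,True);p=(205+M['m10']/M['m00'],195+M['m01']/M['m00'])
print('top pivot',p,onz(t,p,.056),'knob',onz(t,(180.5,218.5),.088),onz(t,(186.5,219),.045))
s=optics.get_image('side')
print('side pivot',onz(s,(288,279),.056),'knob top',onz(s,(285,301),.088),'bottom',onz(s,(285.5,318),.042))
cv2.imwrite('pics/k.png',cv2.resize(s['pixels'][240:340,230:350],(720,600),interpolation=2)[:,:,::-1])
```

```text
wrist [0.61000717 0.20444826] [0.59784696 0.2692559 ] 0.0659386085586361 100.62715282551024
top pivot (213.2972972972973, 206.30405405405406) [0.60458686 0.20351662 0.056     ] knob [0.57845068 0.26213272 0.088     ] [0.57938157 0.26323361 0.045     ]
side pivot [0.60191216 0.20526651 0.056     ] knob top [0.57904337 0.26606032 0.088     ] bottom [0.57982624 0.2712827  0.042     ]
```

View pics/k.png

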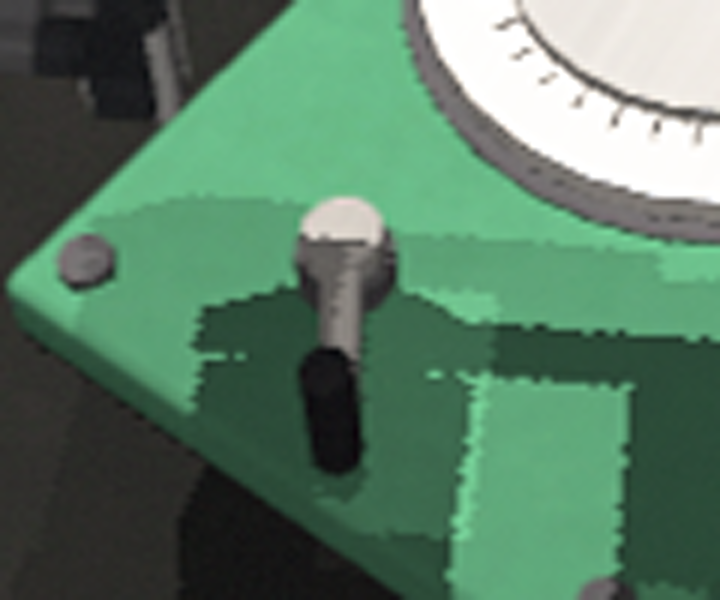

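From the side and top views, the pivot is at about (0.604, 0.203) and the knob at about (0.581, 0.268), roughly 70 mm apart at 108-110°. That fits the open lever. I'll descend on the knob's far side, 38 mm behind it.

```bash
python3 -m jog '[[0,0,-0.07,0.002,-0.012,0,0],[0,0,0,0,0,0.04,0],[0,0,0,0,0,0.04,0],[0,0,0,0,0,0.03,0],[0,0,0,0,0,0.019,0],[0,0,0,0,0,0,0]]'
python3 -m jog '[[0,0,0,-0.005,0,0,0],[0,0,0,-0.005,0,0,0],[0,0,0,-0.005,0,0,0],[0,0,0,0,0,0,0]]'
python3 - <<'E'
from rig import observe,optics
from h import *
s=observe();p=np.array(s['position']);R=np.array(s['tool_rot'])
for q in [(.604,.203),(.581,.268)]: print((R.T@np.array([q[0]-p[0],q[1]-p[1],0])).round(4))
print(s['q'])
d=optics.get_image('side');cv2.imwrite('pics/k2.png',cv2.resize(d['pixels'][220:340,210:370],(800,600),interpolation=2)[:,:,::-1])
E
```

```text
time_s: 12.2
position: [0.6176, 0.2822, 0.0639]
tool_rot: [[0.95, 0.311, -0.003], [0.311, -0.95, -0.001], [-0.003, -0.0, -1.0]]
ft_force: [0.4, -0.5, 0.2]
grip_width: -0.0001
gripper_force: 0.0
time_s: 12.7
position: [0.6037, 0.2777, 0.0658]
tool_rot: [[0.951, 0.31, 0.0], [0.31, -0.951, 0.0], [0.0, 0.0, -1.0]]
ft_force: [0.9, -0.2, 0.4]
grip_width: 0.0
gripper_force: 0.0
[-0.0229  0.0711 -0.    ]
[-0.0246  0.0022 -0.    ]
[ 1.45190558e+01  4.13343381e+01  6.73750646e+01 -1.35098829e-03
  7.12688978e+01  8.64307838e+01]
```

View pics/k2.png

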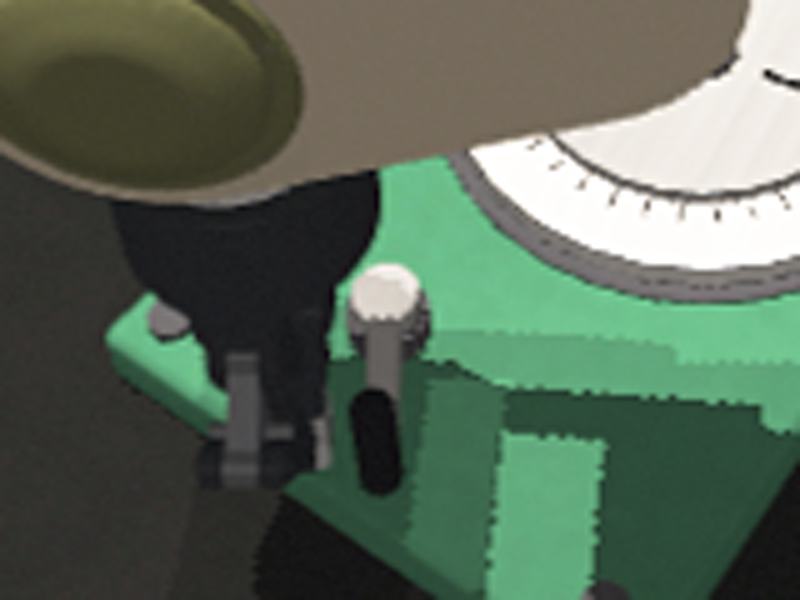

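The fingertips, at about (270,440), are just behind the knob at (378,440) and at the right height. Now I'll push round the arc.

```bash
python3 -m jog '[[0,0,0,-0.004,0,0,0],[0,0,-0.0611,-0.0043,-0.001,0,0],[0,0,-0.0611,-0.0043,-0.001,0,0],[0,0,-0.0611,-0.0043,-0.001,0,0],[0,0,-0.0611,-0.0043,-0.001,0,0],[0,0,-0.0611,-0.0043,-0.001,0,0],[0,0,-0.0611,-0.0043,-0.001,0,0],[0,0,-0.0611,-0.0043,-0.001,0,0],[0,0,-0.0611,-0.0043,-0.001,0,0],[0,0,0,0,0,0,0]]'
cat > lv.py <<'E'
from rig import observe
import numpy as np
s=observe();p=np.array(s['position']);R=np.array(s['tool_rot']);print((R.T@np.array([.604-p[0],.203-p[1],0])).round(4),'yaw',np.degrees(np.arctan2(R[1,0],R[0,0])),s['q'])
E
python3 lv.py
```

```text
time_s: 14.0
position: [0.5668, 0.2661, 0.0654]
tool_rot: [[0.694, 0.72, 0.0], [0.72, -0.694, 0.0], [0.0, 0.0, -1.0]]
ft_force: [0.7, -0.1, 0.3]
grip_width: 0.0
gripper_force: 0.1
[-0.0195  0.0706  0.    ] yaw 46.05165264247072 [ 1.43310176e+01  3.80301823e+01  7.46366245e+01 -1.95628549e-03
  6.73190791e+01  5.82801200e+01]
```

```bash
python3 -m jog '[[0,0,-0.0611,-0.0043,-0.001,0,0],[0,0,-0.0611,-0.0043,-0.001,0,0],[0,0,-0.0611,-0.0043,-0.001,0,0],[0,0,-0.0611,-0.0043,-0.001,0,0],[0,0,-0.0611,-0.0043,-0.001,0,0],[0,0,-0.0611,-0.0043,-0.001,0,0],[0,0,0,0,0,0,0]]'; python3 lv.py
python3 - <<'E'
from rig import optics
from h import *
d=optics.get_image('side');cv2.imwrite('pics/k3.png',cv2.resize(d['pixels'][220:340,250:410],(800,600),interpolation=2)[:,:,::-1])
E
```

```text
time_s: 14.88
position: [0.547, 0.2487, 0.0654]
tool_rot: [[0.391, 0.92, -0.0], [0.92, -0.391, 0.0], [0.0, -0.0, -1.0]]
ft_force: [-0.2, 0.8, -0.1]
grip_width: 0.0003
gripper_force: 0.2
[-0.0198  0.0703 -0.    ] yaw 66.99451383410151 [1.31658647e+01 3.59449728e+01 7.91411692e+01 1.35662159e-02
 6.49214495e+01 3.61655992e+01]
```

View pics/k3.png

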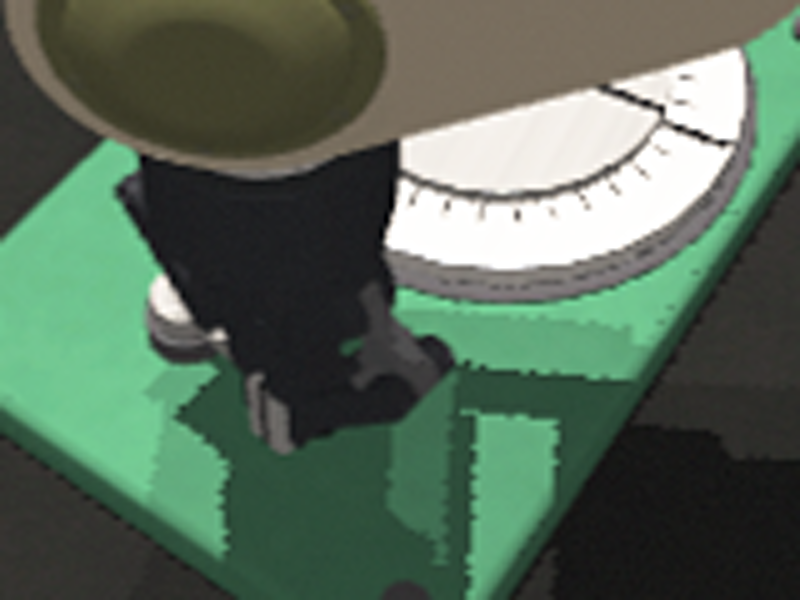

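The lever is swinging with the fingers and the dial lines still meet. That was the 11th picture, one over the limit, so I'll view no more and use numbers only. I'll creep to the stop while watching the force.

```bash
python3 -m jog '[[0,0,-0.0349,-0.00245,-0.0006,0,0],[0,0,-0.0349,-0.00245,-0.0006,0,0],[0,0,-0.0349,-0.00245,-0.0006,0,0],[0,0,-0.0349,-0.00245,-0.0006,0,0],[0,0,0,0,0,0,0]]';  python3 -m jog '[[0,0,-0.0349,-0.00245,-0.0006,0,0],[0,0,0,0,0,0,0]]'; python3 -m jog '[[0,0,-0.0349,-0.00245,-0.0006,0,0],[0,0,0,0,0,0,0]]'
```

```text
time_s: 15.55
position: [0.5414, 0.2404, 0.0653]
tool_rot: [[0.259, 0.966, -0.0], [0.966, -0.259, 0.0], [0.0, -0.0, -1.0]]
ft_force: [-0.0, 2.0, 0.7]
grip_width: -0.0003
gripper_force: 0.8
time_s: 15.8
position: [0.5402, 0.2382, 0.0653]
tool_rot: [[0.225, 0.974, -0.0], [0.974, -0.225, 0.0], [-0.0, -0.0, -1.0]]
ft_force: [-1.2, 2.0, 0.6]
grip_width: -0.0
gripper_force: 0.9
time_s: 16.05
position: [0.5391, 0.2358, 0.0653]
tool_rot: [[0.191, 0.982, -0.0], [0.982, -0.191, -0.0], [-0.0, -0.0, -1.0]]
ft_force: [-1.0, 0.5, 0.8]
grip_width: 0.0001
gripper_force: 0.8
```

```bash
for i in 1; do python3 -m jog '[[0,0,-0.0262,-0.0018,-0.0005,0,0],[0,0,0,0,0,0,0]]' | grep -E 'pos|ft'; python3 -m jog '[[0,0,-0.0262,-0.0018,-0.0005,0,0],[0,0,0,0,0,0,0]]'| grep -E 'pos|ft'; done
```

```text
position: [0.5383, 0.234, 0.0653]
ft_force: [-1.4, 2.1, -0.2]
position: [0.5376, 0.2328, 0.0653]
ft_force: [-0.7, 5.7, -0.2]
```

```bash
python3 lv.py; python3 gap.py
```

```text
[-0.0205  0.0698 -0.    ] yaw 82.14435656574321 [1.18196492e+01 3.47109488e+01 8.18062776e+01 6.43643740e-02
 6.34448065e+01 1.96465466e+01]
(0.5298, 0.0455) idx [170.4, 170.5, 170.3, 170.5] long [171.2, 170.9, 170.8] depth 121 197
(0.5298, 0.0475) idx [172.9, 172.6, 172.0, 172.0] long [172.6, 172.1, 172.0] depth 118 191
(0.5318, 0.0455) idx [170.8, 170.3, 170.3, 170.8] long [171.1, 171.4, 171.2] depth 160 152
(0.5278, 0.0455) idx [169.5, 170.2, 170.3, 170.4] long [170.9, 170.8, 170.9] depth 155 142
```

The force rises and the motion lags, so this looks like the stop. One small confirming push, then I'll back off and rise.

```bash
python3 -m jog '[[0,0,0,-0.001,0,0,0],[0,0,0,0,0,0,0]]' | grep -E 'pos|ft'; python3 -m jog '[[0,0,0,0.01,0,0,0],[0,0,0,0.012,0,0,0],[0,0,0,0.012,0,0,0],[0,0,0,0,0,-0.04,0],[0,0,0,0,0,-0.05,0],[0,0,0,0,0,-0.05,0],[0,0,0,0,0,-0.03,0],[0,0,0,0.05,0,0,0],[0,0,0,0.05,0,0,0],[0,0,0,0,0,0,0]]'
python3 - <<'E'
from rig import optics
from h import *
for n in ['side','top']:
    d=optics.get_image(n);im=d['pixels'];m=cv2.inRange(im,(0,0,0),(45,45,45))
    k,l,st,ce=cv2.connectedComponentsWithStats(m)
    for i in range(1,k):
        if 8<st[i,4]<300:
            p=onz(d,ce[i],.065)
            if .47<p[0]<.68 and .1<p[1]<.3: print(n,st[i],p[:2].round(4),'angle from pivot',np.degrees(np.arctan2(p[1]-.203,p[0]-.604)).round(1),np.hypot(p[1]-.203,p[0]-.604).round(4))
d=optics.get_image('top')
for nm,p0 in [('bolt',(374,232)),('tin',(357,308)),('tape',(308,162))]:
    a=cv2.imread('pics/top0.png')[p0[1]-25:p0[1]+25,p0[0]-28:p0[0]+28];b=d['pixels'][p0[1]-25:p0[1]+25,p0[0]-28:p0[0]+28,::-1]
    print(nm,np.abs(a.astype(int)-b).mean().round(1))
E
python3 gap.py|head -1
```

```text
position: [0.5376, 0.2326, 0.0654]
ft_force: [0.1, 9.2, -1.4]
time_s: 18.1
position: [0.5553, 0.3673, 0.2343]
tool_rot: [[0.134, 0.991, -0.001], [0.991, -0.134, -0.0], [-0.0, -0.001, -1.0]]
ft_force: [-0.1, -0.2, 0.1]
grip_width: 0.0
gripper_force: 0.0
side [295 274   8   8  31] [0.5814 0.2005] angle from pivot -173.7 0.0227
side [315 280   9  21 130] [0.538  0.2154] angle from pivot 169.3 0.0672
top [208 237   5   5  22] [0.5362 0.2081] angle from pivot 175.7 0.068
bolt 2.0
tin 2.1
tape 1.9
(0.5298, 0.0455) idx [170.3, 170.5, 170.2, 170.5] long [171.2, 170.8, 170.9] depth 118 197
```

```bash
python3 -c "
from rig import job;print(job.close_job())"
```

```text
the job is handed in; nothing more can be done
None
```

The index line is on the long line to within about 0.5° by my measurement, the clamp lever is pushed against its stop, the bolt, tin and tape have not moved, and the arm finished clear; I handed the job in at about 18 s, but viewed 11 pictures, one over the limit of 10.

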